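Level the ball scale and hold the spirit level down for the lock nut

TASK

Level the ball scale before it is used: lay the blue spirit level lengthwise on the scale's steel weighing deck, about in the middle, vial up, and let go of it; then turn the black knob of the scale's screw foot until the bubble sits between the two lines. Then press the spirit level down onto the deck with a push of about 1 kg (10 N), keeping off its glass vial, and finish while still pressing, with the bubble between the lines, so that I can nip up the lock nut; leave everything else on the bench where it is.

Things in the scene. Friction and masses are not known exactly. Their poses are not given: they have to be found in the camera images.
- level_mid (a point): centre of the loose spirit level: blue bar 170 mm long (x), 24 wide (y), 38 high (z, up out of its top), 0.25 to 0.35 kg, lying upright on the bench; the point is 19 mm above its underside. Solid end blocks: flat tops 42 to 85 mm from the centre along x, each side, 19 mm above this point; between them the vial lies in a slot between side walls 32 mm high
- vial_mid (a point): middle of the level's yellow-green glass vial (fragile: fingers must not push on it; 83 mm long, 15.6 mm in diameter), 28 mm above the level's underside, half-way between the two black lines, which are 28 mm apart; axes as level_mid
- bubble_mid (a point): middle of the white bubble, 20 mm long; it slides along the level's x up to 28 mm each way of vial_mid, towards the higher end: 1.1 mm for each milliradian of slope, settling in 1 to 2 s. It is between the lines when its middle is within 4 mm of vial_mid along x
- deck (a point): centre of the flat top of the scale's bright steel weighing deck, about 44 mm above the bench; 200 mm long (y), 140 mm wide (x), z up, empty. The scale's fixed feet and black console are at the +y end, the screw foot at the -y end, which starts 3 to 7 mm too low
- foot_knob (a point): centre of the black round knob on the scale's screw foot, 44 mm in diameter, 28 mm high, about 66 mm above the bench, 160 mm from the deck centre towards the deck's -y. It turns about the vertical, height unchanged: clockwise seen from above raises this end, tilting the scale 6.1 mrad per radian turned; start to level takes 1.6 to 3.4 rad. Stiff (0.1 to 0.15 Nm), stays where left
- level: the whole spirit level; origin at the centre of its underside, axes as level_mid
- base_plate: the tilting upper part of the scale (which does not slide on the bench): grey base 300 x 160 mm, steel deck, and a black console whose top is 68 mm above the bench and which begins 112 mm from the deck centre towards +y; origin on the bench under the fixed feet, 155 mm from the deck centre towards its +y; axes as deck
- punch: bystander: black steel finger-insert punch lying on the bench, 160 x 25 x 25 mm
- slug_a: bystander: white urethane thumb slug standing upright, 32 mm in diameter, 75 mm high; origin under its centre
- slug_b: bystander: the other white thumb slug, the same
- plug: bystander: red polyester ball plug standing upright, 33 mm in diameter, 60 mm high; origin under its centre
- ruler: bystander: chrome span ruler lying flat, 300 x 42 x 10 mm over its cursor
- ball_ring: bystander: black ball ring, taken off the scale and lying on the bench, 124 mm in diameter, 22 mm high
There are look-alikes about, which are no part of the job. What is meant by the level is not pink, and is the smaller of those in its own colour.

How it is judged:
By the outcome, as a careful person would: the job done as asked, in the order asked, and still so for the second after the job is handed in, while the arm keeps its last pose, push and grip.
It also fails if it takes over 72 s, if anything falls off the work surface, if the arm or the gripper's body presses on something with over 40 N, if the wrist force passes 120 N, or if a joint passes its speed limit or range.

ROBOT

A 6-joint arm with a two-finger parallel gripper is mounted at the origin on the work surface. World frame = base frame: x ahead of the robot, y to its left, z up, the work surface at z = 0. Lengths are in m, angles in degrees, forces in N, time in s.
With the tool pointing down it reaches from about 0.375 to 0.9 m from the base axis. Payload 3.1 kg.
Tool frame: the origin (TCP) lies where the fingers leave the gripper's body, on its centre line; the fingertips stand 70 mm ahead of it and the grasp point (between the pads) lies 51 mm ahead of it; y points along the fingers, z is the direction in which the jaws open and shut, and the axes are right-handed (so a half turn about y gives the same grasp; the last joint's range is limited). The gripper opens to 87 mm and grips with 3 to 60 N. Pads are 19 mm wide; open, the fingers measure 117 mm over their backs; the gripper's body (75 mm by 190 mm) begins 51 mm behind the grasp point.
Start: joints at [61.049, 30.224, 82.088, -0, 67.689, -10.227], TCP at [0.201, 0.592, 0.292] pointing down, gripper open.
Joint ranges: [-176.69, 176.69], [-43.24, 126.21], [12.49, 139.97], [-82, 262], [0, 151.66], [-163.58, 163.58]. Speed limits (degrees/s): [159.86, 159.86, 180, 180, 180, 180].

INTERFACE

Orientations are given as a 3x3 rotation matrix whose columns are the frame's x, y, z axes.
In Python, from rig import bot gives the robot as it stands.
- The arm moves only by the shell command python3 -m pendant 'ROWS'. ROWS is JSON, a list of rows, each a list of 3 entries, a list of its own where there are three numbers: the shift along the tool's x, y, z in cm, then the turn, a rotation vector about the tool's x, y, z in rad, then the closure, from 0 (fully open) to 1 (shut). In form: [[[dx, dy, dz], [ax, ay, az], jaw], ...]. A call has 1 to 20 rows; each row shifts and turns the commanded pose from where the row before left it, along the tool's axes as they then stand; what a row does not reach is not made up. A row lasts 1/12 s, in which the tool goes at most 41.7 mm and 7.16 degrees, less where a joint would pass 70% of its speed; a pose out of reach is approached as far as the arm can. A call with a gripper value outside its range is refused whole. The fingers move at their own pace and stop on an object; the grip force is fixed at half the most. Time passes only in rows, so rows that do not move let the fingers close. It gives the time, the measured TCP pose, the force and the opening at its end, in the units of the state.
- bot.read_state(): the state, without advancing time (a new reading comes with each control period).
- bot.capture(name): name is "scene" or "top"; returns a dict with "img" (420x560x3 uint8, red, green, blue), "fx", "fy", "cx", "cy" (pixels), "R" (3x3) and "t" (3): a world point X has camera coordinates R X + t. Camera axes: x right, y down, z forward; pixel columns grow to the right and rows downward; lengths in m; the calibration is good to about 2 mm. A picture is of the moment at which its call begins. There is no depth.
- bot.hand_in(): hands the job in, once; it reports no verdict.
The state is a dict: "time_s": time; "joint_positions": joint angles; "qvel": joint speeds; "tau": joint torques, N m; "position": TCP position; "tcp_rot": TCP orientation; "force": force on the tool from outside, world axes, zero at the start; "moment": the same for the moment, N m; "opening": opening from 0.0 (shut) to 1.0 (fully open).
Only numpy, scipy, OpenCV 4.12 (cv2) and the standard library are available. Lean on these libraries where they do the work, as an engineer would, in place of code of your own. Each camera call takes 0.05 s, during which the arm holds its last target.

## Working session

There is one attempt and no reset: what is moved stays moved. The work goes in short steps, Python scripts to look and compute and a shell command to move; the robot and the scene stay as the last step left them, time stands still between calls to the robot, and variables do not carry over. Pictures are saved under pics/ and viewed, and the job is handed in when it is done.

```bash
ls; mkdir -p pics; python3 - <<'E'
from rig import bot
import cv2,numpy as np
print(bot.read_state())
for n in("scene","top"):
    c=bot.capture(n); cv2.imwrite(f"pics/{n}0.png",c["img"][:,:,::-1]); print(n,c["fx"],c["fy"],c["cx"],c["cy"],np.round(c["R"],4).tolist(),c["t"])
E
```

```text
pics
{'time_s': 0.0, 'joint_positions': array([ 6.10459979e+01,  3.02787497e+01,  8.21565542e+01,  5.89757932e-04,
        6.76884941e+01, -1.02270546e+01]), 'qvel': array([-0.00313541, -0.03991842, -0.01302002, -0.01755099, -0.09882788,
       -0.01336942]), 'tau': array([-1.00529174e-03, -4.40037847e+01, -1.76592064e+01,  6.31769956e-02,
        5.82509895e-02, -1.90761830e-04]), 'position': array([0.20034248, 0.59140534, 0.29127286]), 'tcp_rot': array([[ 9.47057916e-01, -1.05433381e-03,  3.21061040e-01],
       [-3.21062530e-01, -1.88600456e-03,  9.47056120e-01],
       [-3.92990699e-04, -9.99997666e-01, -2.12466263e-03]]), 'force': array([ 0.09985203, -0.53261558,  0.68745095]), 'moment': array([-0.02636407,  0.03003872,  0.00816922]), 'opening': 1.0035413424930777}
scene 387.8049049744292 387.8049049744292 274.7707313450327 205.1180922015864 [[0.6264, 0.7794, 0.0147], [0.5322, -0.4138, -0.7386], [-0.5696, 0.4704, -0.674]] [-0.31398695 -0.24098115  1.44565764]
top 425.64313996238513 425.64313996238513 276.9286551686737 212.59053135635307 [[-0.0966, -0.9953, -0.0044], [-0.973, 0.0954, -0.2104], [0.2098, -0.0161, -0.9776]] [0.02463686 0.51474984 1.32964913]
```

View pics/scene0.png

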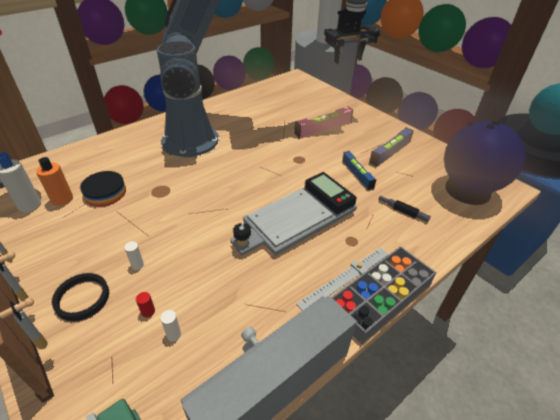

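View pics/top0.png

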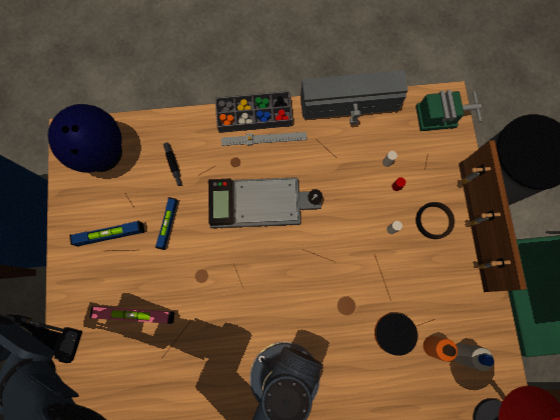

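The robot base is bottom centre in the top view. The smaller blue level is at about (167,223) in top, the scale is at (255,202), and its knob is at (315,198). Next I'll zoom in and measure.

```bash
cat > h.py <<'E'
import cv2,numpy as np
from rig import bot
def ray(c,px,z):
    u,v=px; d=np.array([(u-c["cx"])/c["fx"],(v-c["cy"])/c["fy"],1.]); R=np.array(c["R"]);t=np.array(c["t"])
    o=-R.T@t; w=R.T@d; return o+w*(z-o[2])/w[2]
def proj(c,X):
    p=np.array(c["R"])@np.array(X)+np.array(c["t"]); return np.array([c["fx"]*p[0]/p[2]+c["cx"],c["fy"]*p[1]/p[2]+c["cy"]])
def crop(c,name,u0,v0,u1,v1,s):
    im=c["img"][v0:v1,u0:u1,::-1]; cv2.imwrite("pics/"+name,cv2.resize(im,None,fx=s,fy=s,interpolation=cv2.INTER_CUBIC))
E
python3 - <<'E'
from h import *
a=bot.capture("top"); b=bot.capture("scene")
crop(a,"t1.png",140,160,340,260,4); crop(b,"s1.png",220,110,420,260,4)
E
```

```text
(no output)
```

View pics/t1.png

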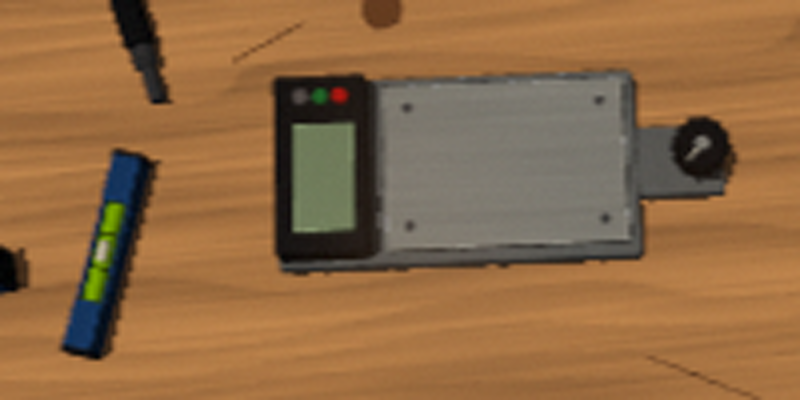

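View pics/s1.png

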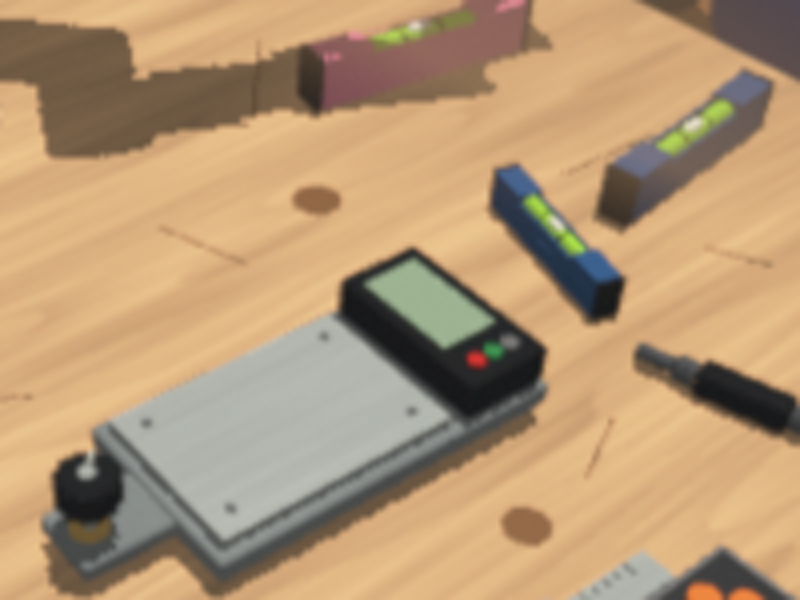

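```bash
cat >> h.py <<'E'
def c4(p,u0=140,v0=160,s=4): return ((p[0]+.5)/s-.5+u0,(p[1]+.5)/s-.5+v0)
E
python3 - <<'E'
from h import *
a=bot.capture("top"); b=bot.capture("scene")
S=[ray(a,c4(p),.044) for p in [(406,107),(599,99),(605,218),(409,226)]]
print("deck top",np.round(np.mean(S,0),4), np.round(S,4).tolist())
S2=[ray(b,c4(p,220,110),.044) for p in [(324,337),(147,423),(231,508),(411,411)]]
print("deck scene",np.round(np.mean(S2,0),4), np.round(S2,4).tolist())
print("knob", ray(a,c4((701,146)),.080), "scene", ray(b,c4((88,487),220,110),.066))
# level ends: yellow vial & blue mask
for c,n,w in((a,"top",(150,190,185,255)),(b,"scene",(335,145,380,195))):
    hsv=cv2.cvtColor(c["img"],cv2.COLOR_RGB2HSV)
    x0,y0,x1,y1=w
    for nm,lo,hi,z in(("vial",(25,100,90),(45,255,255),.034),("blue",(100,120,40),(125,255,255),.034)):
        m=cv2.inRange(hsv,lo,hi); k=np.zeros_like(m); k[y0:y1,x0:x1]=m[y0:y1,x0:x1]
        pts=np.argwhere(k)[:,::-1].astype(np.float32)
        W=np.array([ray(c,p,z)[:2] for p in pts]); r=cv2.minAreaRect((W*1000).astype(np.float32))
        print(n,nm,len(pts),W.mean(0),r)
E
```

```text
deck top [0.5624 0.0068 0.044 ] [[0.6174, 0.0842, 0.044], [0.6085, -0.0761, 0.044], [0.5075, -0.0706, 0.044], [0.5164, 0.0897, 0.044]]
deck scene [0.5632 0.0033 0.044 ] [[0.5172, 0.0857, 0.044], [0.5102, -0.0744, 0.044], [0.6098, -0.0792, 0.044], [0.6157, 0.081, 0.044]]
knob [ 0.55133066 -0.15178945  0.08      ] scene [ 0.55337636 -0.15425984  0.066     ]
top vial 83 [0.52180107 0.34286663] ((522.1175537109375, 342.6943359375), (13.8327054977417, 80.53901672363281), 72.81065368652344)
top blue 193 [0.52135144 0.34162743] ((522.155029296875, 341.40106201171875), (25.08516502380371, 164.30650329589844), 72.95367431640625)
scene vial 50 [0.51800742 0.34010302] ((517.389404296875, 340.5032043457031), (13.769136428833008, 78.19880676269531), 72.08020782470703)
scene blue 154 [0.55689975 0.31579986] ((529.1636352539062, 325.8824157714844), (41.38746643066406, 175.26622009277344), 73.63416290283203)
```

```bash
cat >> h.py <<'E'
def go(tx,ty,tz,yaw=None):
    s=bot.read_state(); R=s["tcp_rot"]; d=R.T@(np.array([tx,ty,tz])-s["position"])*100
    y=np.degrees(np.arctan2(R[1,2],R[0,2]))
    print("t%.2f pos"%s["time_s"],np.round(s["position"],4),"yaw_z %.1f"%y,"F",np.round(s["force"],1),"open %.3f"%s["opening"],"q",np.round(s["joint_positions"],1))
    print("shift cm tool",np.round(d,2),"y-turn rad", None if yaw is None else round(-np.radians(yaw-y),3), "tilt",np.round(R[:,1],4))
E
python3 -m pendant '[[[3.2,1.17,-1.12],[0,-0.0025,0],0],[[3.2,1.17,-1.12],[0,-0.0025,0],0],[[3.2,1.17,-1.12],[0,-0.0025,0],0],[[3.2,1.17,-1.12],[0,-0.0025,0],0],[[3.2,1.17,-1.12],[0,-0.0025,0],0],[[3.2,1.17,-1.12],[0,-0.0025,0],0],[[3.2,1.17,-1.12],[0,-0.0025,0],0],[[3.2,1.17,-1.12],[0,-0.0025,0],0],[[3.2,1.17,-1.12],[0,-0.0025,0],0],[[3.2,1.17,-1.12],[0,-0.0025,0],0],[[3.2,1.17,-1.12],[0,-0.0025,0],0],[[3.2,1.17,-1.12],[0,-0.0025,0],0],[[0,0,0],[0,0,0],0]]'
python3 -c "
from h import *
go(.520,.3412,.078,73)
c=bot.capture('scene');crop(c,'s2.png',280,90,430,200,5)"
```

```text
time_s: 1.38
position: [0.5297, 0.3417, 0.1498]
tcp_rot: [[0.955, 0.002, 0.297], [-0.297, -0.001, 0.955], [0.003, -1.0, -0.001]]
force: [0.1, 0.3, 0.3]
opening: 1.001
t1.38 pos [0.5297 0.3417 0.1498] yaw_z 72.7 F [0.1 0.3 0.3] open 1.001 q [ 22.7  40.9  87.6  -0.2  51.4 -49.9]
shift cm tool [-0.93  7.18 -0.33] y-turn rad -0.005 tilt [ 0.0023 -0.0014 -1.    ]
```

View pics/s2.png

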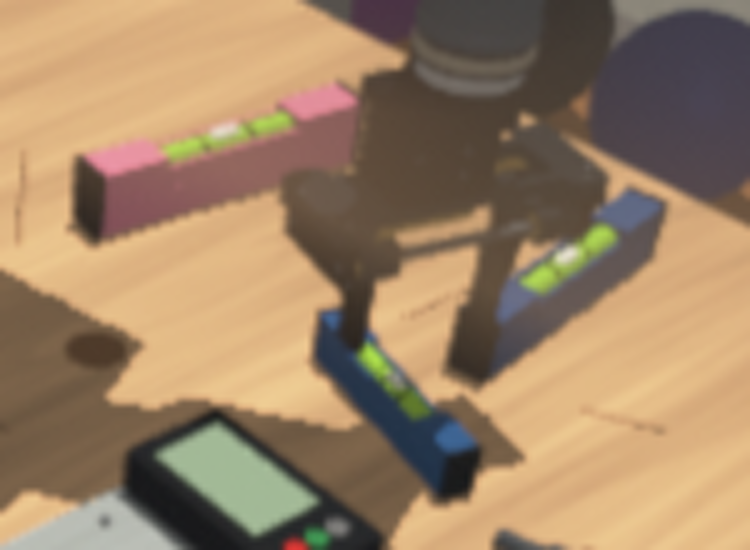

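The gripper is straddling the small level, and the big blue level's near end is close to the outer finger. I'll half close the jaws before going down.

```bash

python3 -m pendant '[[[-0.31,0,-0.11],[0,-0.005,0],0.45],[[-0.31,0,-0.11],[0,0,0],0.45],[[-0.31,0,-0.11],[0,0,0],0.45],[[0,0,0],[0,0,0],0.45],[[0,0,0],[0,0,0],0.45]]'
python3 -c "
from h import *
go(.520,.3412,.077,73)
c=bot.capture('top');crop(c,'t3.png',100,170,250,270,5)
c=bot.capture('scene');crop(c,'s3.png',280,90,430,200,5)"
```

```text
time_s: 1.85
position: [0.5135, 0.3463, 0.1524]
tcp_rot: [[0.958, 0.0, 0.286], [-0.286, 0.0, 0.958], [0.0, -1.0, 0.0]]
force: [-0.2, -0.2, -0.1]
opening: 0.705
t1.85 pos [0.5135 0.3463 0.1524] yaw_z 73.4 F [-0.2 -0.2 -0.1] open 0.705 q [ 23.7  40.   89.2   0.   50.7 -49.7]
shift cm tool [ 0.77  7.54 -0.3 ] y-turn rad 0.007 tilt [ 2.e-04  1.e-04 -1.e+00]
```

View pics/s3.png

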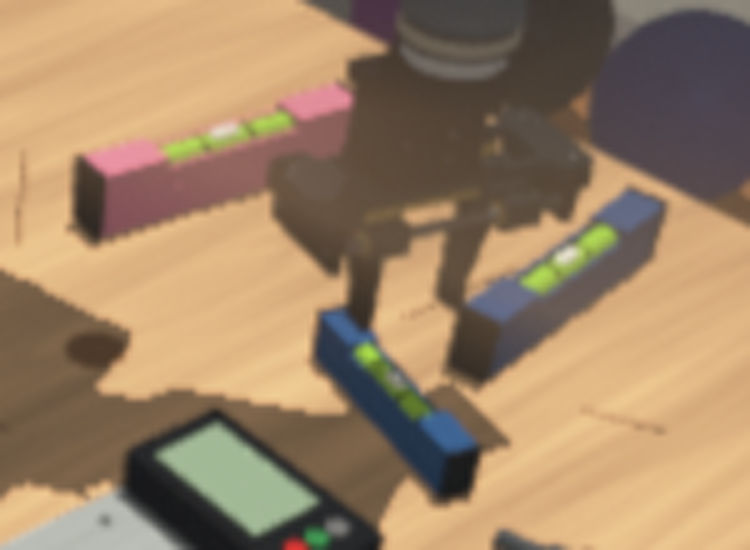

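View pics/t3.png

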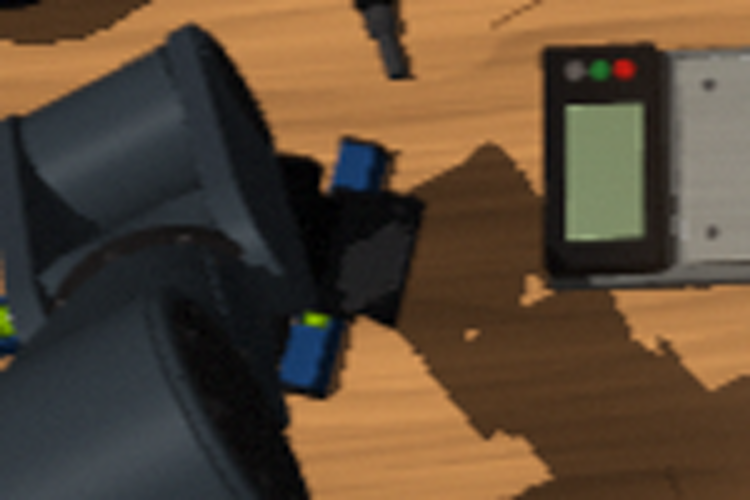

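```bash

python3 -m pendant '[[[0.26,0,-0.1],[0,0.007,0],0.45],[[0.26,0,-0.1],[0,0,0],0.45],[[0.25,1,-0.1],[0,0,0],0.45],[[0,1.5,0],[0,0,0],0.45],[[0,1.5,0],[0,0,0],0.45],[[0,1.5,0],[0,0,0],0.45],[[0,1.2,0],[0,0,0],0.45],[[0,0.5,0],[0,0,0],0.45],[[0,0.34,0],[0,0,0],0.45],[[0,0,0],[0,0,0],0.45],[[0,0,0],[0,0,0],0.45]]'
python3 -c "
from h import *
go(.520,.3412,.077,73)
c=bot.capture('scene');crop(c,'s4.png',280,90,430,200,5)"
```

```text
time_s: 2.87
position: [0.5215, 0.3403, 0.0767]
tcp_rot: [[0.956, 0.001, 0.294], [-0.294, 0.0, 0.956], [0.001, -1.0, 0.0]]
force: [-0.1, -0.5, 0.9]
opening: 0.549
t2.87 pos [0.5215 0.3403 0.0767] yaw_z 72.9 F [-0.1 -0.5  0.9] open 0.549 q [ 22.9  46.8  90.2  -0.   43.  -50. ]
shift cm tool [-0.17 -0.03  0.04] y-turn rad -0.002 tilt [ 6.e-04  2.e-04 -1.e+00]
```

View pics/s4.png

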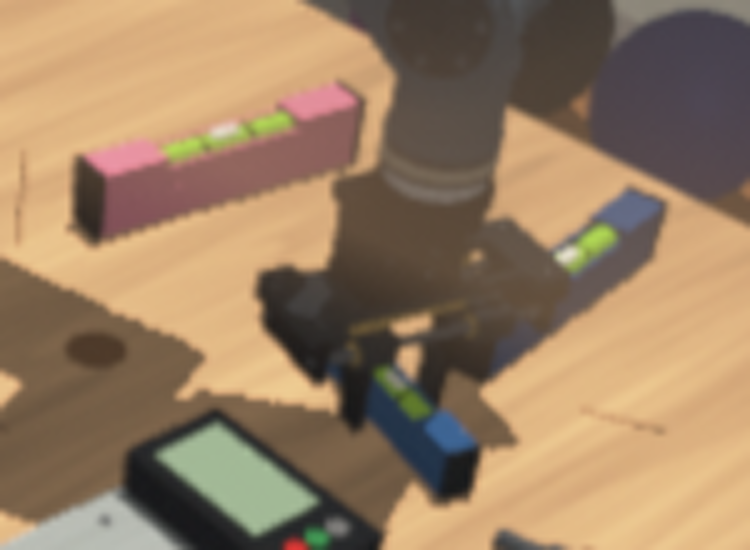

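```bash

python3 -m pendant '[[[-0.1,0,0],[0,0,0],1],[[0,0,0],[0,0,0],1],[[0,0,0],[0,0,0],1],[[0,0,0],[0,0,0],1],[[0,0,0],[0,0,0],1],[[0,0,0],[0,0,0],1],[[0,-0.3,0],[0,0,0],1],[[0,-1,0],[0,0,0],1],[[0,-2,0],[0,0,0],1],[[0,-2,0],[0,0,0],1],[[0,-2,0],[0,0,0],1],[[0,-2,0],[0,0,0],1],[[0,0,0],[0,0,0],1],[[0,0,0],[0,0,0],1]]'
python3 -c "
from h import *
go(.5628,.005,.17,-3)
c=bot.capture('scene');crop(c,'s5.png',280,70,430,180,5)"
```

```text
time_s: 4.08
position: [0.5206, 0.3406, 0.1706]
tcp_rot: [[0.956, 0.002, 0.294], [-0.294, 0.001, 0.956], [0.002, -1.0, 0.002]]
force: [-1.0, 0.0, -2.3]
opening: 0.277
t4.08 pos [0.5206 0.3406 0.1706] yaw_z 72.9 F [-1.   0.  -2.3] open 0.277 q [ 22.9  38.7  88.3  -0.   52.9 -50. ]
shift cm tool [ 13.91   0.04 -30.83] y-turn rad 1.324 tilt [ 2.3e-03  9.0e-04 -1.0e+00]
```

View pics/s5.png

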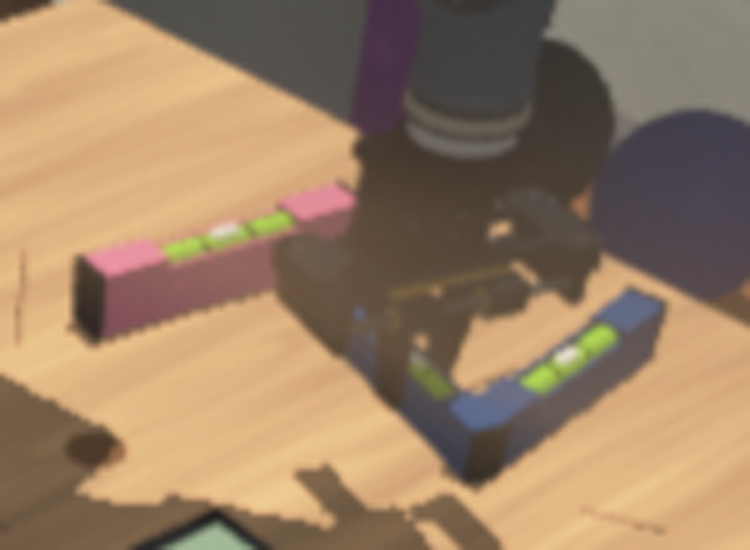

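```bash

python3 -m pendant '[[[0.6,0,-1.3],[0,0,0],1],[[1.16,0,-2.57],[0,0,0],1],[[1.16,0,-2.57],[0,0,0],1],[[1.16,0,-2.57],[0,0,0],1],[[1.16,0,-2.57],[0,0,0],1],[[1.16,0,-2.57],[0,0,0],1],[[1.16,0,-2.57],[0,0,0],1],[[1.16,0,-2.57],[0,0,0],1],[[1.16,0,-2.57],[0,0,0],1],[[1.16,0,-2.57],[0,0,0],1],[[1.16,0,-2.57],[0,0,0],1],[[1.16,0,-2.57],[0,0,0],1],[[0.56,0,-1.27],[0,0,0],1],[[0,0,0],[0,0.06,0],1],[[0,0,0],[0,0.1,0],1],[[0,0,0],[0,0.1,0],1],[[0,0,0],[0,0.1,0],1]]'
python3 -m pendant '[[[0,0,0],[0,0.1,0],1],[[0,0,0],[0,0.1,0],1],[[0,0,0],[0,0.1,0],1],[[0,0,0],[0,0.1,0],1],[[0,0,0],[0,0.1,0],1],[[0,0,0],[0,0.1,0],1],[[0,0,0],[0,0.1,0],1],[[0,0,0],[0,0.1,0],1],[[0,0,0],[0,0.1,0],1],[[0,0,0],[0,0.06,0],1],[[0,0,0],[0,0,0],1],[[0,0,0],[0,0,0],1]]'
python3 -c "
from h import *
go(.5628,.005,.14,-3)
c=bot.capture('scene');crop(c,'s6.png',220,90,380,210,5)
c=bot.capture('top');crop(c,'t6.png',190,150,340,260,5)"
```

```text
time_s: 5.55
position: [0.5612, 0.0045, 0.1682]
tcp_rot: [[0.787, -0.003, 0.617], [-0.617, 0.001, 0.787], [-0.003, -1.0, -0.001]]
force: [-0.8, -0.3, -3.0]
opening: 0.274
time_s: 6.55
position: [0.5616, 0.0049, 0.1685]
tcp_rot: [[-0.046, -0.002, 0.999], [-0.999, 0.0, -0.046], [-0.0, -1.0, -0.002]]
force: [-0.5, 0.4, -2.4]
opening: 0.278
t6.55 pos [0.5616 0.0049 0.1685] yaw_z -2.7 F [-0.5  0.4 -2.4] open 0.278 q [-10.9  35.4  97.3   0.   47.5  -8.3]
shift cm tool [-0.02  2.85  0.13] y-turn rad 0.006 tilt [-2.4e-03  5.0e-04 -1.0e+00]
```

View pics/s6.png

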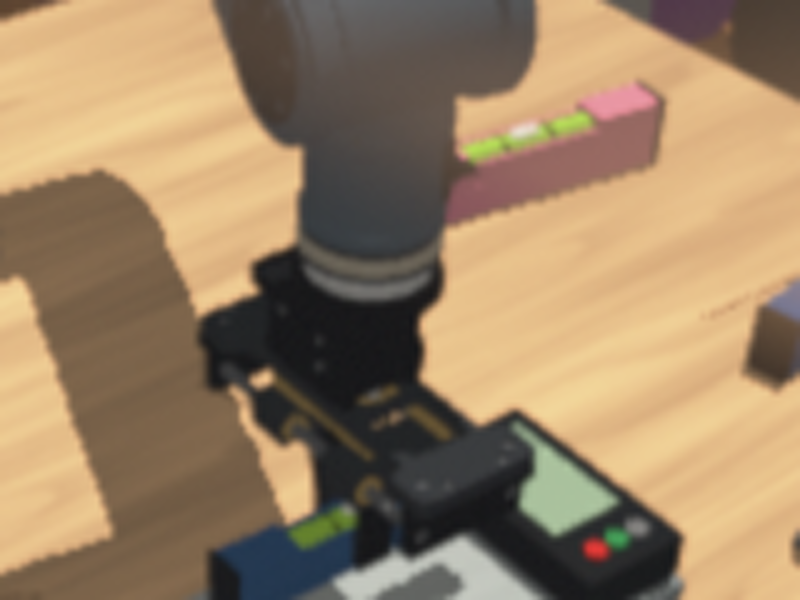

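View pics/t6.png

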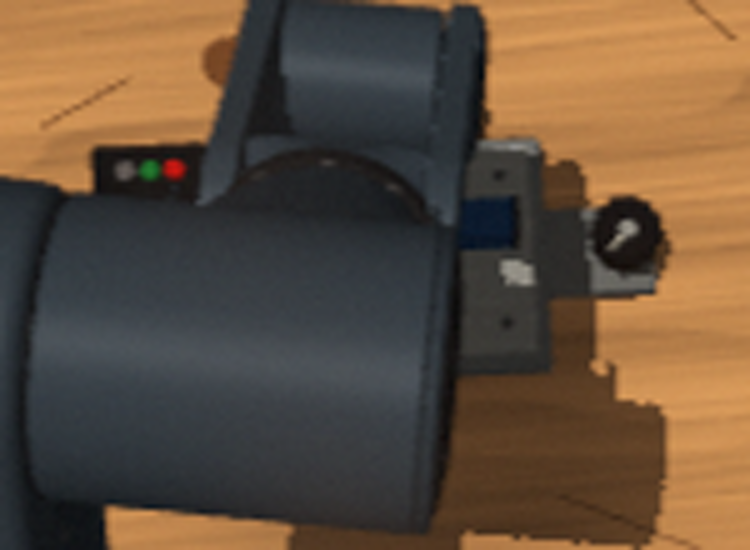

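```bash
python3 -c "
from h import *
c=bot.capture('top')
print(ray(c,c4((517,222),190,150,5),.125))
print(ray(c,c4((625,234),190,150,5),.08))"
python3 -m pendant '[[[0,0.8,0.1],[0,0,0],1],[[0,1,0],[0,0,0],1],[[0,1,0],[0,0,0],1],[[0,0.5,0],[0,0,0],1],[[0,0.5,0],[0,0,0],1],[[0,0,0],[0,0,0],1],[[0,0,0],[0,0,0],1]]'
python3 -c "
from h import *
go(.5628,.005,.121,-3)"
```

```text
[ 0.55368073 -0.07980483  0.125     ]
[ 0.55051048 -0.15080412  0.08      ]
time_s: 7.28
position: [0.5633, 0.0048, 0.1309]
tcp_rot: [[-0.048, -0.001, 0.999], [-0.999, 0.0, -0.048], [-0.0, -1.0, -0.001]]
force: [0.4, -0.0, -2.8]
opening: 0.273
t7.28 pos [0.5633 0.0048 0.1309] yaw_z -2.7 F [ 0.4 -0.  -2.8] open 0.273 q [-10.9  39.   98.2  -0.   42.9  -8.1]
shift cm tool [-0.02  0.99 -0.05] y-turn rad 0.004 tilt [-1.e-03  2.e-04 -1.e+00]
```

```bash

python3 -m pendant '[[[0,0.3,0],[0,0,0],1],[[0,0.3,0],[0,0,0],1],[[0,0,0],[0,0,0],1],[[0,0,0],[0,0,0],1]]'
python3 -m pendant '[[[0,0.1,0],[0,0,0],1],[[0,0.1,0],[0,0,0],1],[[0,0,0],[0,0,0],1],[[0,0,0],[0,0,0],1]]'
python3 -m pendant '[[[0,0.1,0],[0,0,0],1],[[0,0,0],[0,0,0],1],[[0,0,0],[0,0,0],1]]'
```

```text
time_s: 7.62
position: [0.5634, 0.0047, 0.1255]
tcp_rot: [[-0.048, -0.0, 0.999], [-0.999, 0.0, -0.048], [-0.0, -1.0, -0.0]]
force: [1.1, 0.2, -2.7]
opening: 0.274
time_s: 7.95
position: [0.5634, 0.0048, 0.1235]
tcp_rot: [[-0.048, -0.0, 0.999], [-0.999, -0.0, -0.048], [0.0, -1.0, -0.0]]
force: [1.1, 0.5, -2.3]
opening: 0.276
time_s: 8.2
position: [0.5634, 0.0048, 0.1224]
tcp_rot: [[-0.048, -0.0, 0.999], [-0.999, 0.0, -0.048], [-0.0, -1.0, -0.0]]
force: [-0.5, 0.0, -2.3]
opening: 0.274
```

```bash

python3 -m pendant '[[[0,0.1,0],[0,0,0],1],[[0,0,0],[0,0,0],1],[[0,0,0],[0,0,0],1]]'
python3 -m pendant '[[[0,0.1,0],[0,0,0],1],[[0,0,0],[0,0,0],1],[[0,0,0],[0,0,0],1]]'
python3 -c "
from h import *
c=bot.capture('scene');crop(c,'s7.png',220,130,360,260,5)"
```

```text
time_s: 8.45
position: [0.5634, 0.0047, 0.1214]
tcp_rot: [[-0.048, -0.0, 0.999], [-0.999, 0.0, -0.048], [-0.0, -1.0, -0.0]]
force: [0.3, -0.3, -2.6]
opening: 0.274
time_s: 8.7
position: [0.5634, 0.0047, 0.1204]
tcp_rot: [[-0.048, -0.0, 0.999], [-0.999, 0.0, -0.048], [-0.0, -1.0, -0.0]]
force: [-0.6, -0.2, -2.8]
opening: 0.272
```

View pics/s7.png

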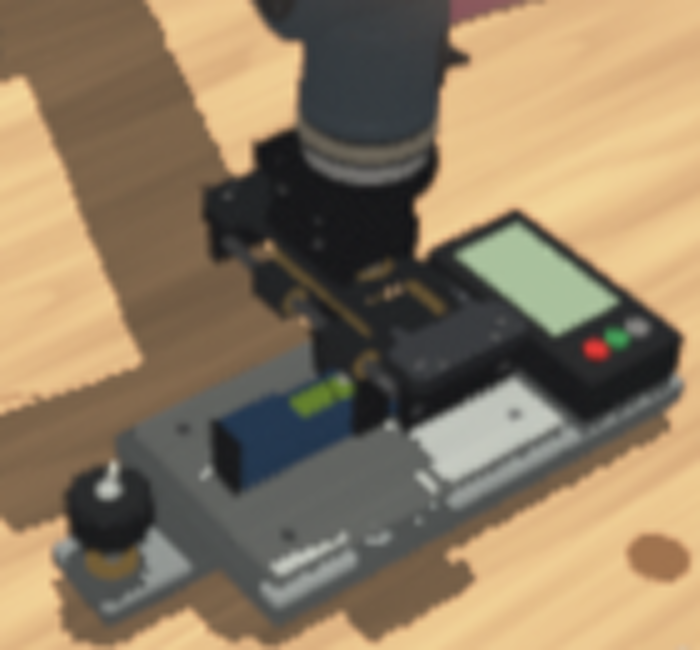

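```bash

python3 -m pendant '[[[0,0.1,0],[0,0,0],1],[[0,0,0],[0,0,0],1],[[0,0,0],[0,0,0],1]]'
python3 -m pendant '[[[0,0.05,0],[0,0,0],1],[[0,0,0],[0,0,0],1],[[0,0,0],[0,0,0],1]]'
python3 -m pendant '[[[0,0.05,0],[0,0,0],1],[[0,0,0],[0,0,0],1],[[0,0,0],[0,0,0],1]]' | sed -n 2p\;4p
```

```text
time_s: 9.0
position: [0.5635, 0.0047, 0.1195]
tcp_rot: [[-0.048, 0.0, 0.999], [-0.999, -0.0, -0.048], [-0.0, -1.0, 0.0]]
force: [1.0, -0.6, -2.1]
opening: 0.274
time_s: 9.25
position: [0.5636, 0.0047, 0.1193]
tcp_rot: [[-0.048, 0.0, 0.999], [-0.999, -0.0, -0.048], [0.0, -1.0, 0.0]]
force: [0.1, -0.8, 1.7]
opening: 0.277
position: [0.5636, 0.0045, 0.1187]
force: [-1.0, -2.1, 2.7]
```

```bash

python3 -m pendant '[[[0,0.05,0],[0,0,0],1],[[0,0.05,0],[0,0,0],1],[[0,0,0],[0,0,0],1],[[0,0,0],[0,0,0],1]]'
python3 -m pendant '[[[0,0,0],[0,0,0],0.68],[[0,0,0],[0,0,0],0.6],[[0,0,0],[0,0,0],0.5],[[0,0,0],[0,0,0],0.5],[[0,0,0],[0,0,0],0.5],[[0,-0.5,0],[0,0,0],0.5],[[0,-1.5,0],[0,0,0],0.5],[[0,-2,0],[0,0,0],0.5],[[0,-2,0],[0,0,0],0.5],[[0,-2,0],[0,0,0],0.5],[[0,-2,0],[0,0,0],0],[[3,0,0],[0,0,0],0],[[4,0,0],[0,0,0],0],[[4,0,0],[0,0,0],0],[[4,0,0],[0,0,0],0],[[0,0,0],[0,0,0],0],[[0,0,0],[0,0,0],0]]'
python3 -c "
from h import *
go(.5535,-.1535,.126,60)
c=bot.capture('scene');crop(c,'s8.png',220,130,360,260,5)
c=bot.capture('top');crop(c,'t8.png',190,150,340,260,5)"
```

```text
time_s: 9.83
position: [0.5636, 0.0045, 0.1185]
tcp_rot: [[-0.048, 0.001, 0.999], [-0.999, -0.0, -0.048], [0.0, -1.0, 0.001]]
force: [-2.4, -1.4, 7.5]
opening: 0.274
time_s: 11.25
position: [0.5562, -0.1474, 0.2177]
tcp_rot: [[-0.052, 0.001, 0.999], [-0.999, -0.0, -0.052], [0.0, -1.0, 0.001]]
force: [0.3, 1.1, -0.5]
opening: 0.941
t11.25 pos [ 0.5562 -0.1474  0.2177] yaw_z -3.0 F [ 0.3  1.1 -0.5] open 0.941 q [-26.   31.9  93.4   0.   54.6 -23. ]
shift cm tool [ 0.62  9.17 -0.25] y-turn rad -1.1 tilt [ 7.e-04 -1.e-04 -1.e+00]
```

View pics/s8.png

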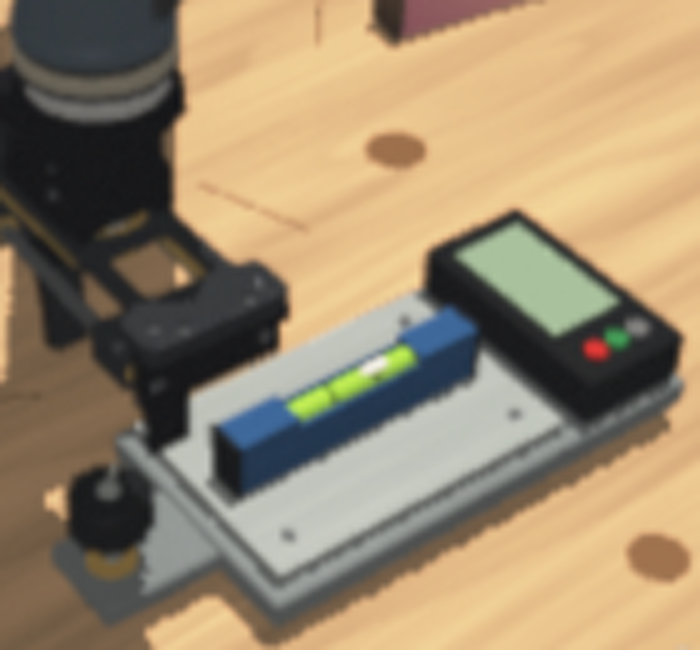

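View pics/t8.png

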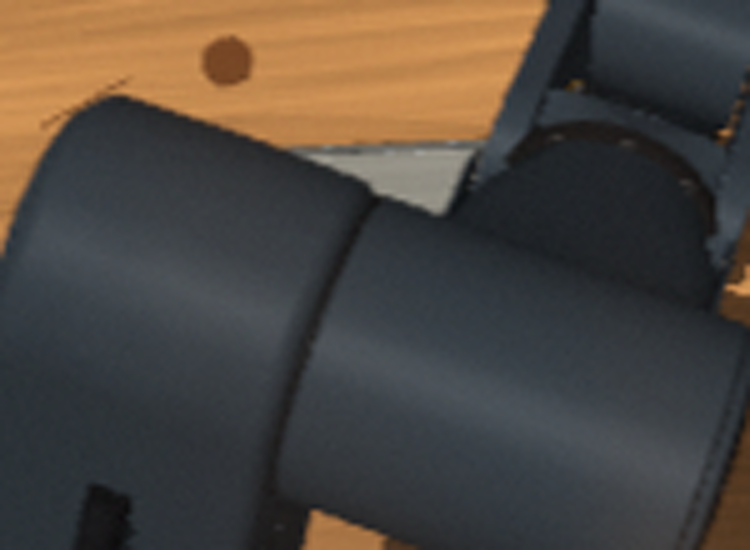

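```bash
cat >> h.py <<'E'
def bubble(c,w=(270,190,310,222)):
    # cast pixels of vial (yellow or enclosed white) to z=.076 plane, coordinate along deck y
    hsv=cv2.cvtColor(c["img"],cv2.COLOR_RGB2HSV); x0,y0,x1,y1=w
    sub=c["img"][y0:y1,x0:x1]; h=hsv[y0:y1,x0:x1]
    yel=cv2.inRange(h,(22,110,60),(48,255,255))
    pts=np.argwhere(yel)[:,::-1].astype(np.float32)
    (cx,cy),_,_=cv2.minAreaRect(pts)
    vx,vy,_,_=cv2.fitLine(pts,cv2.DIST_L2,0,.01,.01).ravel()
    # profile along the fitted line
    if vx<0: vx,vy=-vx,-vy
    m=pts.mean(0); hull=cv2.convexHull(pts.astype(np.int32)); k=np.zeros_like(yel); cv2.fillConvexPoly(k,hull,255)
    wp=np.argwhere((k>0)&(h[:,:,1]<110)&(h[:,:,2]>100))[:,::-1].astype(float)
    wt=(200.-h[:,:,1].astype(float)).clip(0)*(k>0)*(h[:,:,2]>100); 
    ts=(pts-m)@np.array([vx,vy])
    c3=lambda p: ray(c,(p[0]+x0,p[1]+y0),.072)[:2]
    e0=c3(m+np.array([vx,vy])*ts.min()-[.5*vx,.5*vy]);e1=c3(m+np.array([vx,vy])*ts.max()+[.5*vx,.5*vy])
    ax=(e1-e0)/np.linalg.norm(e1-e0)
    bt=c3(wp.mean(0)) if len(wp) else np.array([np.nan]*2)
    print("n yel",len(pts),"white",len(wp),"vial ends",np.round(e0,4),np.round(e1,4),"len mm %.1f"%(1000*np.linalg.norm(e1-e0)),"bubble offset mm %.1f"%(1000*(bt-(e0+e1)/2)@ax), "bub",np.round(bt,4))
E
python3 -c "
from h import *
c=bot.capture('scene'); bubble(c); crop(c,'s9.png',272,190,308,222,20)"
```

```text
n yel 93 white 36 vial ends [ 0.5593 -0.037 ] [0.5645 0.0477] len mm 84.8 bubble offset mm 6.9 bub [0.5603 0.0124]
```

View pics/s9.png

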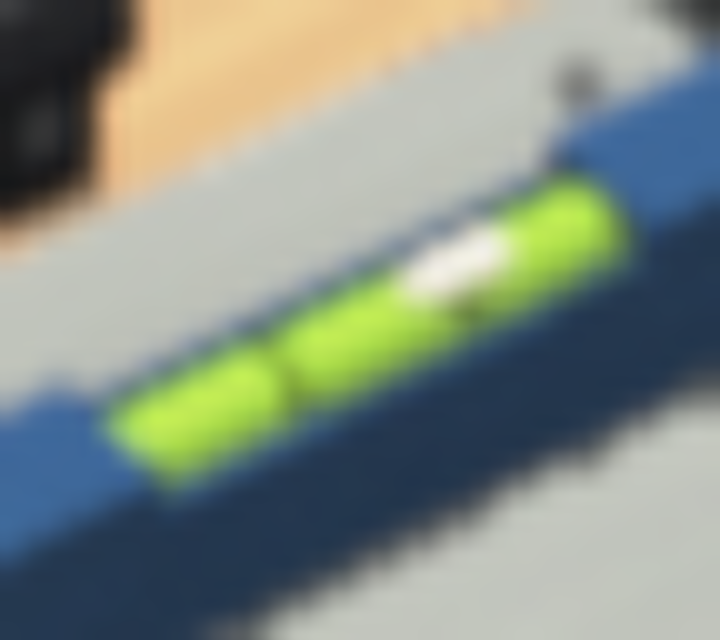

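```bash
sed -i 's/(h\[:,:,1\]<110)&(h\[:,:,2\]>100)/(h[:,:,1]<100)\&(h[:,:,2]>205)/' h.py
python3 -m pendant '[[[0.62,0,-0.25],[0,-0.1,0],0],[[0,0,0],[0,-0.1,0],0],[[0,0,0],[0,-0.1,0],0],[[0,0,0],[0,-0.1,0],0],[[0,0,0],[0,-0.1,0],0],[[0,0,0],[0,-0.1,0],0],[[0,0,0],[0,-0.1,0],0],[[0,0,0],[0,-0.1,0],0],[[0,0,0],[0,-0.1,0],0],[[0,0,0],[0,-0.1,0],0],[[0,0,0],[0,-0.1,0],0],[[0,3,0],[0,0,0],0],[[0,0,0],[0,0,0],0],[[0,0,0],[0,0,0],0]]'
python3 -c "
from h import *
go(.553,-.1535,.126,60)
c=bot.capture('scene');bubble(c);crop(c,'s10.png',200,130,340,260,5)"
```

```text
time_s: 12.57
position: [0.5523, -0.149, 0.1863]
tcp_rot: [[0.869, -0.004, 0.494], [-0.494, 0.002, 0.869], [-0.005, -1.0, -0.0]]
force: [-0.2, -0.7, -0.2]
opening: 1.0
t12.57 pos [ 0.5523 -0.149   0.1863] yaw_z 60.4 F [-0.2 -0.7 -0.2] open 1.000 q [-26.3  34.4  95.    0.   50.8 -86.7]
shift cm tool [ 0.31  6.03 -0.36] y-turn rad 0.007 tilt [-0.0044  0.0024 -1.    ]
n yel 94 white 12 vial ends [ 0.5594 -0.037 ] [0.5643 0.0478] len mm 84.9 bubble offset mm 18.3 bub [0.5588 0.0239]
```

View pics/s10.png

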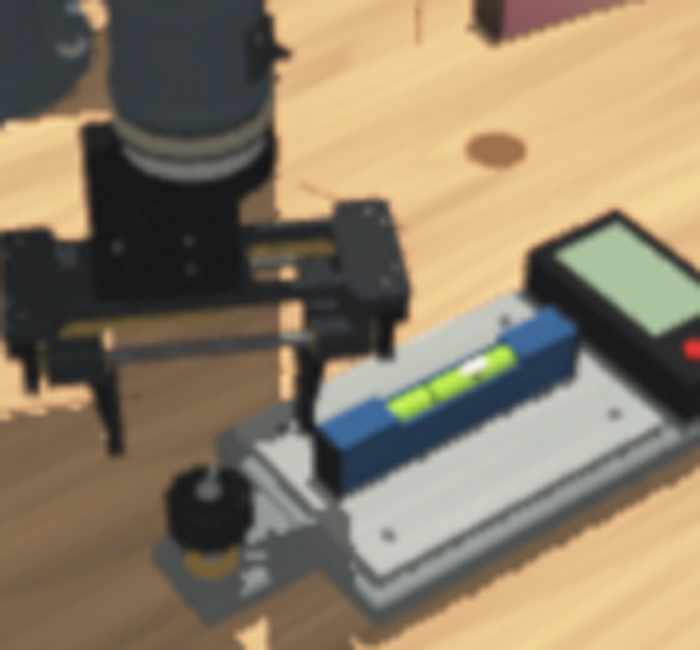

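```bash

python3 -m pendant '[[[0.25,1,-0.3],[0,0,0],0],[[0,1.5,0],[0,0,0],0],[[0,1.5,0],[0,0,0],0],[[0,1.2,0],[0,0,0],0],[[0,0.5,0],[0,0,0],0],[[0,0.3,0],[0,0,0],0],[[0,0,0],[0,0,0],0],[[0,0,0],[0,0,0],0]]'
python3 -c "
from h import *
go(.553,-.153,.126,60)
c=bot.capture('scene');crop(c,'s11.png',200,130,340,260,5)
c=bot.capture('top');crop(c,'t11.png',240,150,390,260,5)"
```

```text
time_s: 13.28
position: [0.5545, -0.1552, 0.1278]
tcp_rot: [[0.868, 0.001, 0.496], [-0.496, -0.0, 0.868], [0.001, -1.0, 0.0]]
force: [0.1, -0.0, -0.4]
opening: 1.003
t13.28 pos [ 0.5545 -0.1552  0.1278] yaw_z 60.3 F [ 0.1 -0.  -0.4] open 1.003 q [-26.7  39.8  96.5  -0.   43.6 -87. ]
shift cm tool [-0.24  0.18  0.12] y-turn rad 0.005 tilt [ 7.e-04 -4.e-04 -1.e+00]
```

View pics/s11.png

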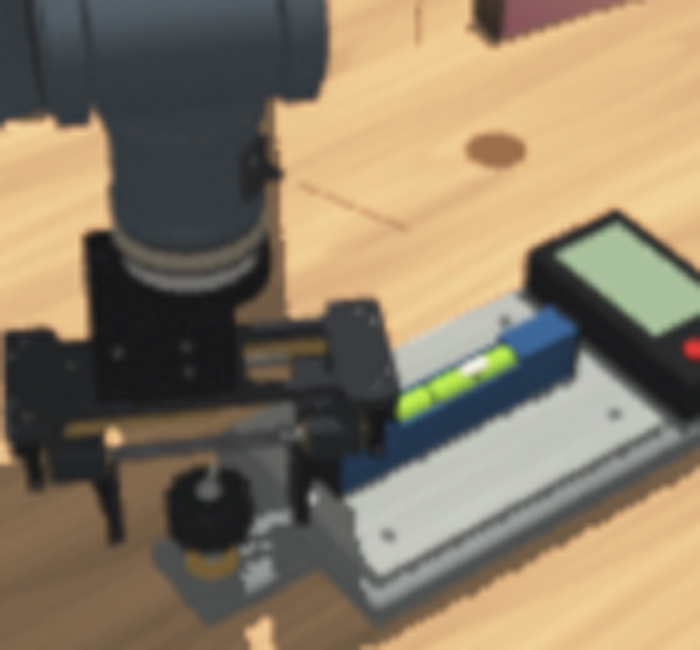

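```bash

python3 -m pendant '[[[-0.15,0.2,0.1],[0,0,0],0.3],[[0,0,0],[0,0,0],1],[[0,0,0],[0,0,0],1],[[0,0,0],[0,0,0],1],[[0,0,0],[0,0,0],1],[[0,0,0],[0,0,0],1],[[0,0,0],[0,0,0],1],[[0,0,0],[0,0,0],1],[[0,0,0],[0,0,0],1]]'
python3 -c "
from h import *
go(.553,-.153,.126,60)
c=bot.capture('scene');bubble(c);crop(c,'s12.png',200,130,340,260,5)"
```

```text
time_s: 14.13
position: [0.5535, -0.1532, 0.1255]
tcp_rot: [[0.868, 0.0, 0.496], [-0.496, 0.0, 0.868], [0.0, -1.0, 0.001]]
force: [0.6, 0.9, 1.0]
opening: 0.495
t14.13 pos [ 0.5535 -0.1532  0.1255] yaw_z 60.3 F [0.6 0.9 1. ] open 0.495 q [-26.6  40.   96.7   0.   43.3 -86.9]
shift cm tool [-0.05 -0.05 -0.01] y-turn rad 0.004 tilt [ 4.e-04  4.e-04 -1.e+00]
n yel 91 white 12 vial ends [ 0.5601 -0.0358] [0.5639 0.0479] len mm 83.8 bubble offset mm 17.7 bub [0.5588 0.0239]
```

View pics/s12.png

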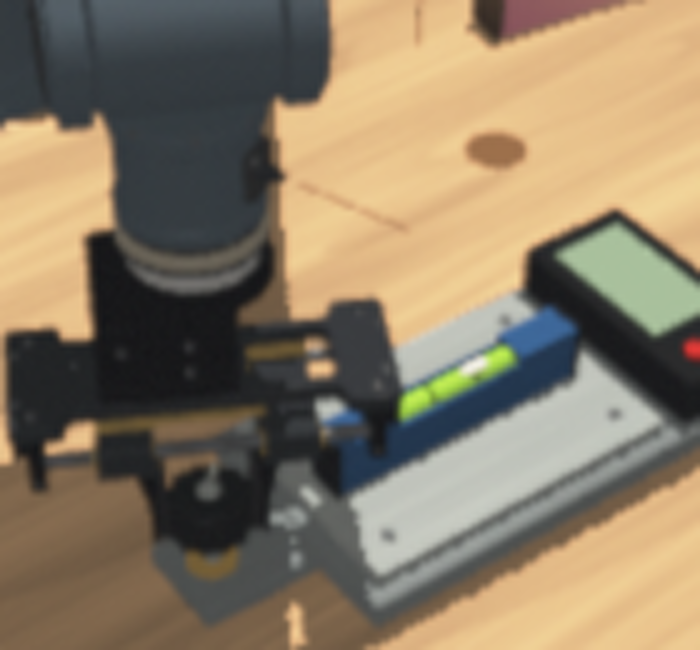

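View pics/t11.png

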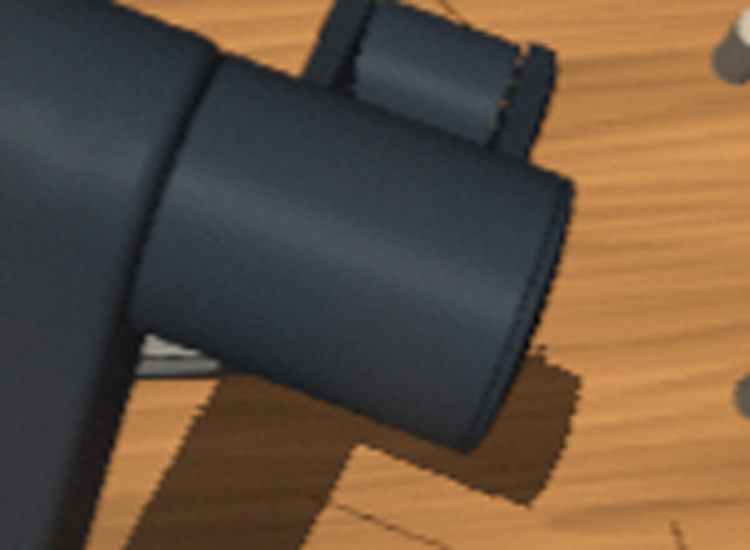

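```bash

python3 -m pendant '[[[0,0,0],[0,0.05,0],1],[[0,0,0],[0,0.1,0],1],[[0,0,0],[0,0.1,0],1],[[0,0,0],[0,0.1,0],1],[[0,0,0],[0,0.1,0],1],[[0,0,0],[0,0.1,0],1],[[0,0,0],[0,0.1,0],1],[[0,0,0],[0,0.1,0],1],[[0,0,0],[0,0.1,0],1],[[0,0,0],[0,0.1,0],1],[[0,0,0],[0,0.1,0],1],[[0,0,0],[0,0.1,0],1],[[0,0,0],[0,0.1,0],1],[[0,0,0],[0,0.1,0],1],[[0,0,0],[0,0.05,0],1],[[0,0,0],[0,0,0],1],[[0,0,0],[0,0,0],1]]'
python3 -m pendant '[[[0,0,0],[0,0,0],1],[[0,0,0],[0,0,0],1],[[0,0,0],[0,0,0],1],[[0,0,0],[0,0,0],1],[[0,0,0],[0,0,0],1],[[0,0,0],[0,0,0],1],[[0,0,0],[0,0,0],1],[[0,0,0],[0,0,0],1],[[0,0,0],[0,0,0],1],[[0,0,0],[0,0,0],1]]' | grep time
python3 -c "
from h import *
go(.553,-.153,.126,60);print(bot.read_state()['moment'])
c=bot.capture('scene');bubble(c);crop(c,'s13.png',200,130,340,260,5);crop(c,'s13b.png',272,190,308,222,20)"
```

```text
time_s: 15.6
position: [0.555, -0.1526, 0.1255]
tcp_rot: [[-0.342, 0.004, 0.94], [-0.94, 0.001, -0.342], [-0.002, -1.0, 0.003]]
force: [5.2, 4.2, -1.8]
opening: 0.493
time_s: 16.43
t16.43 pos [ 0.555  -0.1527  0.1255] yaw_z -20.0 F [ 5.5  4.8 -1.6] open 0.496 q [-26.6  40.   96.6   0.2  43.2  -6.7]
shift cm tool [ 0.1  -0.05 -0.18] y-turn rad -1.397 tilt [ 3.7e-03  9.0e-04 -1.0e+00]
[ 0.68550344 -0.5149422  -0.11047448]
n yel 87 white 14 vial ends [ 0.558  -0.0351] [0.5623 0.0501] len mm 85.2 bubble offset mm 7.4 bub [0.557 0.015]
```

View pics/s13.png

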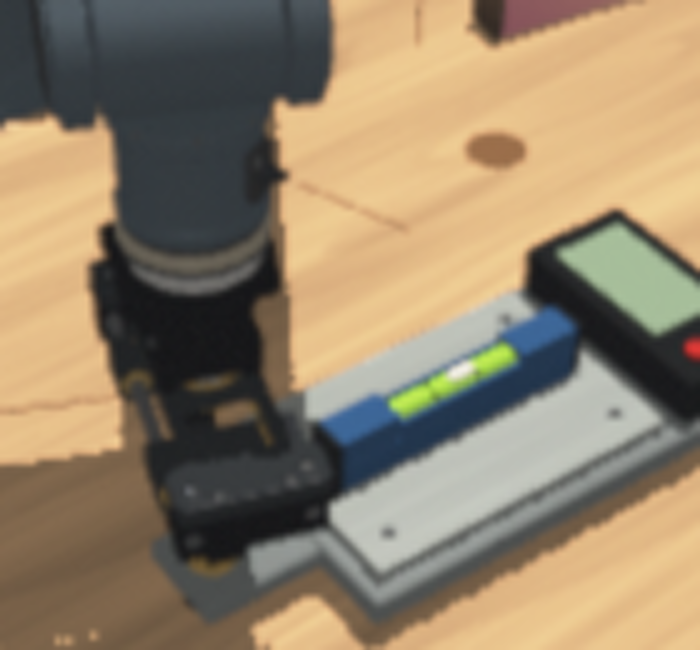

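View pics/s13b.png

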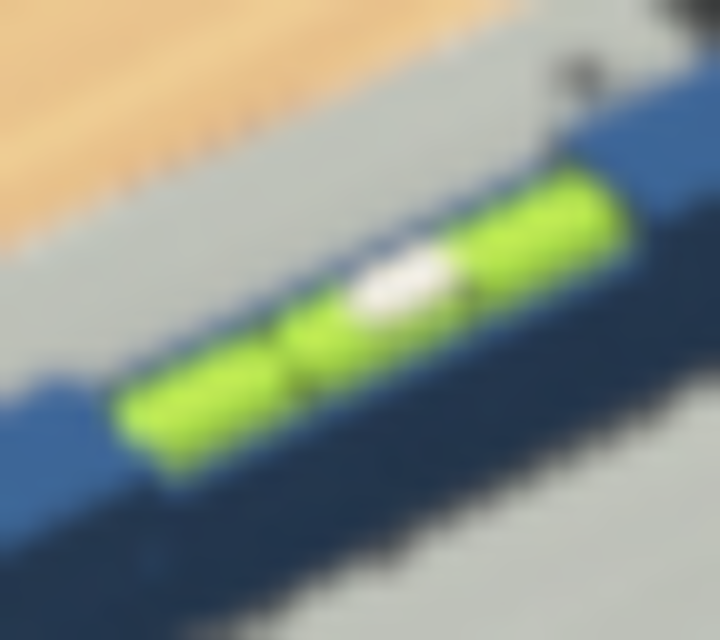

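```bash

python3 -m pendant '[[[0,0,0],[0,0.08,0],1],[[0,0,0],[0,0.1,0],1],[[0,0,0],[0,0.1,0],1],[[0,0,0],[0,0.1,0],1],[[0,0,0],[0,0.1,0],1],[[0,0,0],[0,0.1,0],1],[[0,0,0],[0,0.1,0],1],[[0,0,0],[0,0.1,0],1],[[0,0,0],[0,0.02,0],1],[[0,0,0],[0,0,0],1],[[0,0,0],[0,0,0],1],[[0,0,0],[0,0,0],1],[[0,0,0],[0,0,0],1],[[0,0,0],[0,0,0],1],[[0,0,0],[0,0,0],1],[[0,0,0],[0,0,0],1],[[0,0,0],[0,0,0],1],[[0,0,0],[0,0,0],1],[[0,0,0],[0,0,0],1],[[0,0,0],[0,0,0],1]]'
python3 -m pendant '[[[0,0,0],[0,0,0],1],[[0,0,0],[0,0,0],1],[[0,0,0],[0,0,0],1],[[0,0,0],[0,0,0],1],[[0,0,0],[0,0,0],1],[[0,0,0],[0,0,0],1],[[0,0,0],[0,0,0],1],[[0,0,0],[0,0,0],1]]' | grep time
python3 -c "
from h import *
go(.553,-.153,.126,60);print(bot.read_state()['moment'])
c=bot.capture('scene');bubble(c);crop(c,'s14b.png',272,190,308,222,20)"
```

```text
time_s: 18.15
position: [0.5557, -0.1533, 0.1255]
tcp_rot: [[-0.913, 0.006, 0.409], [-0.409, -0.0, -0.913], [-0.005, -1.0, 0.003]]
force: [5.7, 2.4, -3.6]
opening: 0.492
time_s: 18.82
t18.82 pos [ 0.5557 -0.1533  0.1255] yaw_z -65.9 F [ 6.8  2.7 -3.2] open 0.495 q [-26.6  40.   96.6   0.2  43.1  39.1]
shift cm tool [ 0.23 -0.05 -0.14] y-turn rad -2.197 tilt [ 5.6e-03 -3.0e-04 -1.0e+00]
[ 0.59698451 -0.73506449 -0.08744246]
n yel 91 white 15 vial ends [ 0.5581 -0.0351] [0.5628 0.0498] len mm 85.1 bubble offset mm 3.2 bub [0.5573 0.0107]
```

View pics/s14b.png

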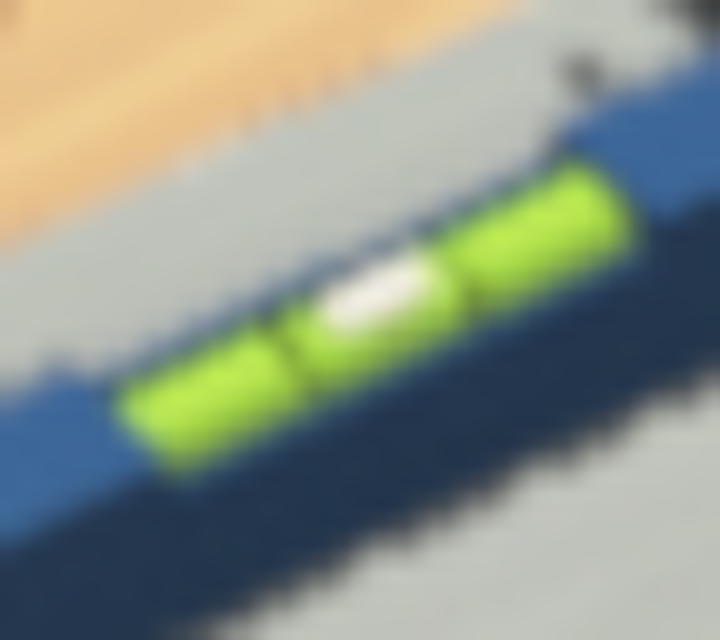

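```bash

python3 -m pendant '[[[0,0,0],[0,0.1,0],1],[[0,0,0],[0,0.1,0],1],[[0,0,0],[0,0.1,0],1],[[0,0,0],[0,0,0],1],[[0,0,0],[0,0,0],1],[[0,0,0],[0,0,0],0.4],[[0,0,0],[0,0,0],0.2],[[0,0,0],[0,0,0],0],[[0,0,0],[0,0,0],0],[[0,0,0],[0,0,0],0],[[0,-1,0],[0,0,0],0],[[0,-2,0],[0,0,0],0],[[0,-2,0],[0,0,0],0],[[0,-2,0],[0,0,0],0],[[0,-2,0],[0,0,0],0],[[0,0,0],[0,0,0],0],[[0,0,0],[0,0,0],0]]'
python3 -c "
from h import *
go(.5628,.05,.2,-3)
c=bot.capture('scene');bubble(c);crop(c,'s15b.png',272,190,308,222,20);crop(c,'s15.png',200,130,340,260,5)"
```

```text
time_s: 20.28
position: [0.5538, -0.1537, 0.2171]
tcp_rot: [[-0.992, 0.003, 0.123], [-0.123, -0.002, -0.992], [-0.003, -1.0, 0.002]]
force: [0.3, -0.2, -0.0]
opening: 1.001
t20.28 pos [ 0.5538 -0.1537  0.2171] yaw_z -83.0 F [ 0.3 -0.2 -0. ] open 1.001 q [-26.6  31.9  93.6  -0.   54.3  56.3]
shift cm tool [ -3.38   1.68 -20.11] y-turn rad -1.396 tilt [ 0.0031 -0.0016 -1.    ]
n yel 91 white 14 vial ends [ 0.5574 -0.0349] [0.5622 0.0501] len mm 85.1 bubble offset mm 1.1 bub [0.5571 0.0089]
```

View pics/s15b.png

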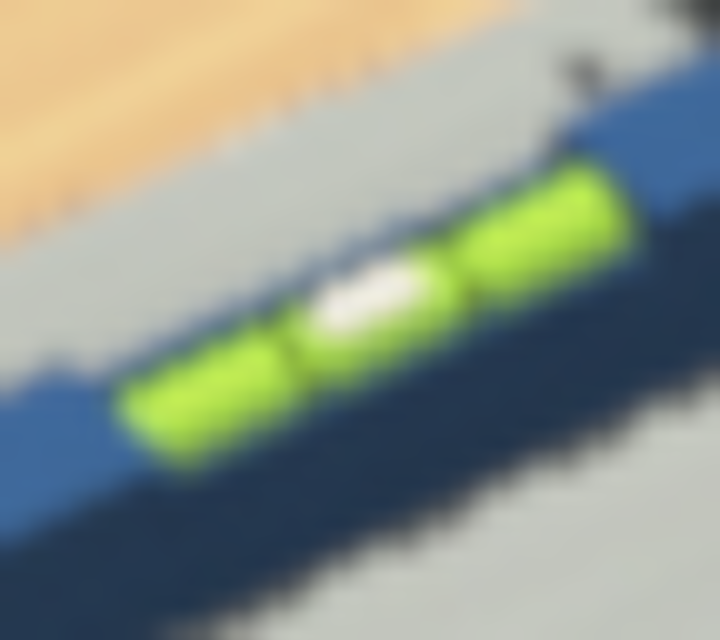

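View pics/s15.png

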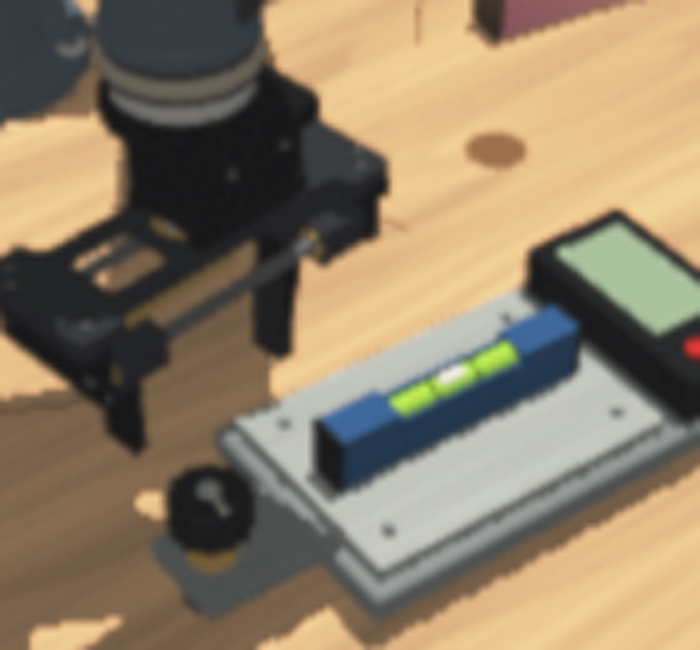

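```bash

python3 -m pendant '[[[0,-1,2],[0,0,0],0.5],[[0,0,3.6],[0,0,0],1],[[0,0,3.6],[0,0,0],1],[[0,0,3.6],[0,0,0],1],[[0,0,3.6],[0,0,0],1],[[0,0,3.6],[0,0,0],1],[[0,0,0],[0,0,0],1],[[0,0,0],[0,0,0],1],[[0,0,0],[0,0,0],1]]' | grep -A1 time
cat > top.py <<'E'
import sys
from h import *
c=bot.capture('top'); crop(c,sys.argv[1],220,180,290,225,11)
x0,y0,x1,y1=235,185,285,220
h=cv2.cvtColor(c["img"],cv2.COLOR_RGB2HSV)[y0:y1,x0:x1]
yel=cv2.inRange(h,(22,110,60),(48,255,255)); pts=np.argwhere(yel)[:,::-1].astype(np.float32)
k=np.zeros_like(yel); cv2.fillConvexPoly(k,cv2.convexHull(pts.astype(np.int32)),255)
w=np.argwhere((k>0)&(h[:,:,1]<100)&(h[:,:,2]>170))[:,::-1]
f=lambda p:ray(c,(p[0]+x0,p[1]+y0),.075)
us=pts[:,0]; m=np.array([(us.min()+us.max())/2,pts[:,1].mean()])
print(len(pts),len(w),"vial mid",np.round(f(m),4),"bub",np.round(f(w.mean(0)),4) if len(w) else None,"cols",us.min()+x0,us.max()+x0)
E
python3 top.py t16.png; python3 -c "
from h import *
bubble(bot.capture('scene'))"
```

```text
time_s: 21.08
position: [0.5768, -0.3509, 0.2235]
53 1 vial mid [0.564  0.0262 0.075 ] bub [0.5657 0.0115 0.075 ] cols 254.0 265.0
n yel 92 white 14 vial ends [ 0.5573 -0.0348] [0.5625 0.05  ] len mm 85.0 bubble offset mm 1.1 bub [0.5571 0.0089]
```

View pics/t16.png

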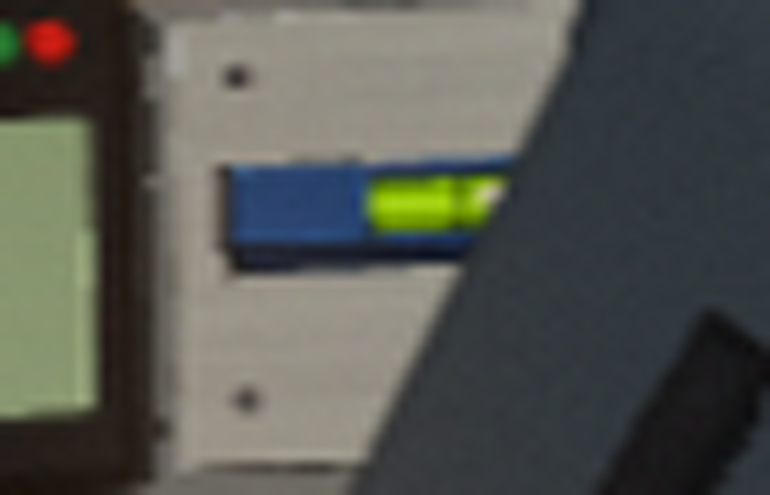

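```bash

python3 -m pendant '[[[0,0,3.6],[0,0,0],1],[[0,0,3.6],[0,0,0],1],[[0,0,3.6],[0,0,0],1],[[0,0,0],[0,0,0],1],[[0,0,0],[0,0,0],1]]' | grep -A1 time
python3 top.py t17.png
```

```text
time_s: 21.6
position: [0.591, -0.4595, 0.2249]
105 11 vial mid [0.5626 0.0036 0.075 ] bub [0.5639 0.0049 0.075 ] cols 254.0 279.0
```

View pics/t17.png

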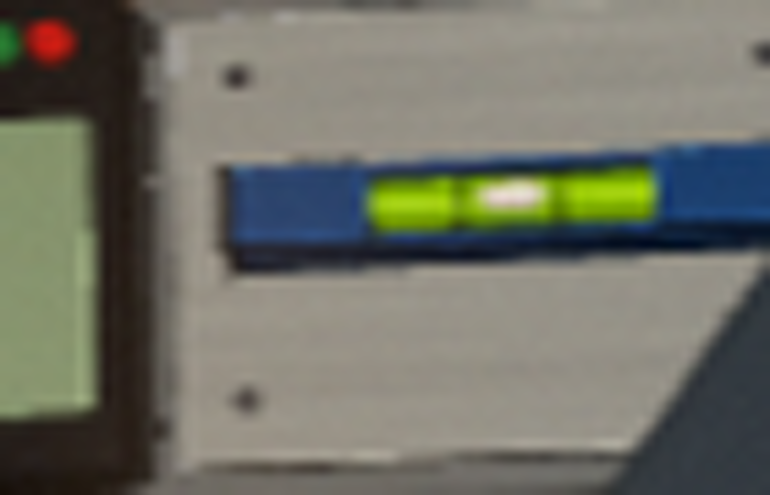

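```bash
python3 -c "
from h import *
go(.566,.0655,.18,-87)"
```

```text
t21.65 pos [ 0.5909 -0.4578  0.2248] yaw_z -82.9 F [-0.7 -0.   0.3] open 0.008 q [-46.3  43.9  65.4   0.   70.8  36.6]
shift cm tool [ -3.96   4.58 -52.23] y-turn rad 0.071 tilt [-0.0012  0.002  -1.    ]
```

```bash

python3 -m pendant '[[[-0.26,0,-2],[0,0,0],1],[[-0.26,0,-3.4],[0,0,0],1],[[-0.26,0,-3.4],[0,0,0],1],[[-0.26,0,-3.4],[0,0,0],1],[[-0.26,0,-3.4],[0,0,0],1],[[-0.26,0,-3.4],[0,0,0],1],[[-0.26,0,-3.4],[0,0,0],1],[[-0.26,0,-3.4],[0,0,0],1],[[-0.26,0,-3.4],[0,0,0],1],[[-0.26,0,-3.4],[0,0,0],1],[[-0.26,0,-3.4],[0,0,0],1],[[-0.26,0,-3.4],[0,0,0],1],[[-0.26,0,-3.4],[0,0,0],1],[[-0.26,0,-3.4],[0,0,0],1],[[-0.26,0,-3.4],[0,0,0],1],[[-0.1,0,-2.6],[0,0,0],1],[[0,2,0],[0,0.071,0],1],[[0,2,0],[0,0,0],1],[[0,0,0],[0,0,0],1],[[0,0,0],[0,0,0],1]]'|grep -A1 time
python3 -c "
from h import *
go(.566,.0655,.157,-87)
c=bot.capture('scene');bubble(c);crop(c,'s18.png',200,100,360,220,5)"
```

```text
time_s: 23.32
position: [0.5648, 0.0655, 0.185]
t23.32 pos [0.5648 0.0655 0.185 ] yaw_z -86.9 F [ 0.5  0.2 -0.3] open 0.008 q [-4.6 34.3 95.6  0.  50.2 82.2]
shift cm tool [-0.13  2.8   0.01] y-turn rad 0.002 tilt [-3.7e-03  5.0e-04 -1.0e+00]
n yel 83 white 0 vial ends [ 0.5581 -0.0337] [0.5634 0.0496] len mm 83.4 bubble offset mm nan bub [nan nan]
```

View pics/s18.png

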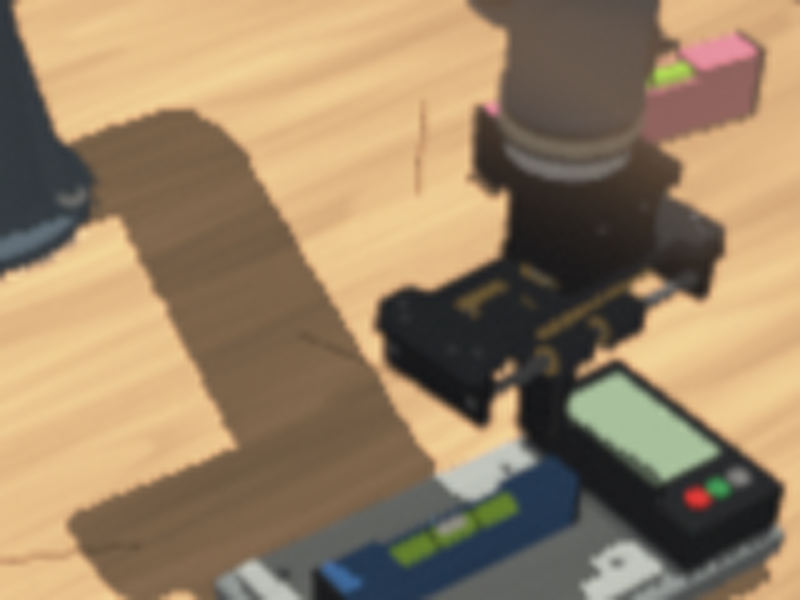

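```bash
sed -i 's/>205)/>125)/' h.py
python3 -m pendant '[[[-0.05,1,0],[0,0,0],1],[[0,1,0],[0,0,0],1],[[0,0.7,0],[0,0,0],1],[[0,0,0],[0,0,0],1],[[0,0,0],[0,0,0],1],[[0,0,0],[0,0,0],1]]'|grep -v rot
python3 -c "
from h import *
go(.566,.0655,.152,-87)
c=bot.capture('scene');bubble(c);crop(c,'s19.png',220,130,340,230,6)"
```

```text
time_s: 23.87
position: [0.5674, 0.0637, 0.1584]
force: [0.4, -0.1, 0.3]
opening: 0.005
t23.87 pos [0.5674 0.0637 0.1584] yaw_z -87.1 F [ 0.4 -0.1  0.3] open 0.005 q [-4.8 36.8 96.3  0.  46.9 82.2]
shift cm tool [ 0.13  0.64 -0.19] y-turn rad -0.001 tilt [-1.e-04  0.e+00 -1.e+00]
n yel 82 white 11 vial ends [ 0.5581 -0.0337] [0.5635 0.0496] len mm 83.4 bubble offset mm -0.5 bub [0.558  0.0076]
```

View pics/s19.png

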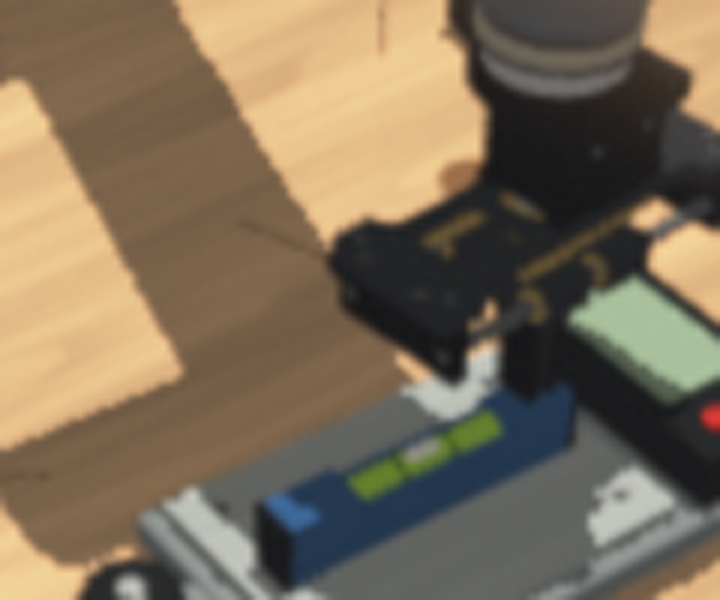

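```bash

python3 -m pendant '[[[0.2,0.3,0],[0,0,0],1],[[0,0.1,0],[0,0,0],1],[[0,0,0],[0,0,0],1],[[0,0,0],[0,0,0],1]]'|grep -v rot
python3 -m pendant '[[[0,0.1,0],[0,0,0],1],[[0,0,0],[0,0,0],1],[[0,0,0],[0,0,0],1]]'|grep -v rot
python3 -m pendant '[[[0,0.1,0],[0,0,0],1],[[0,0,0],[0,0,0],1],[[0,0,0],[0,0,0],1]]'|grep -v rot
```

```text
time_s: 24.25
position: [0.5653, 0.0638, 0.1545]
force: [0.1, 0.5, 0.4]
opening: 0.003
time_s: 24.5
position: [0.5653, 0.0638, 0.1535]
force: [0.2, 0.4, -0.5]
opening: 0.009
time_s: 24.75
position: [0.5653, 0.0638, 0.1524]
force: [0.4, 0.4, -1.0]
opening: 0.006
```

```bash

python3 -m pendant '[[[0,0.05,0],[0,0,0],1],[[0,0,0],[0,0,0],1],[[0,0,0],[0,0,0],1]]'|grep -v rot
python3 -m pendant '[[[0,0.05,0],[0,0,0],1],[[0,0,0],[0,0,0],1],[[0,0,0],[0,0,0],1]]'|grep -v rot
python3 -m pendant '[[[0,0.05,0],[0,0,0],1],[[0,0,0],[0,0,0],1],[[0,0,0],[0,0,0],1]]'|grep -v rot
```

```text
time_s: 25.0
position: [0.5654, 0.0638, 0.1522]
force: [-1.3, 0.7, 2.3]
opening: 0.008
time_s: 25.25
position: [0.5654, 0.0638, 0.1522]
force: [-1.3, -0.6, 5.1]
opening: 0.006
time_s: 25.5
position: [0.5654, 0.0638, 0.1521]
force: [-2.0, 0.0, 9.1]
opening: 0.006
```

```bash

for i in 1; do python3 -m pendant '[[[0,0.01,0],[0,0,0],1],[[0,0,0],[0,0,0],1],[[0,0,0],[0,0,0],1]]'|grep force; done
python3 -m pendant '[[[0,0,0],[0,0,0],1],[[0,0,0],[0,0,0],1],[[0,0,0],[0,0,0],1],[[0,0,0],[0,0,0],1]]'|grep force
python3 -m pendant '[[[0,0,0],[0,0,0],1],[[0,0,0],[0,0,0],1],[[0,0,0],[0,0,0],1],[[0,0,0],[0,0,0],1]]'|grep force
python3 -m pendant '[[[0,0,0],[0,0,0],1],[[0,0,0],[0,0,0],1],[[0,0,0],[0,0,0],1],[[0,0,0],[0,0,0],1]]'|grep force
python3 -m pendant '[[[0,0,0],[0,0,0],1],[[0,0,0],[0,0,0],1],[[0,0,0],[0,0,0],1],[[0,0,0],[0,0,0],1]]'|grep -v rot
python3 -c "
from h import *
c=bot.capture('scene');bubble(c);crop(c,'s20.png',220,130,340,230,6);crop(c,'s20b.png',272,190,308,222,20);cv2.imwrite('pics/s20f.png',c['img'][:,:,::-1])"
```

```text
force: [-2.4, -0.4, 9.7]
force: [-2.3, -0.0, 9.2]
force: [-2.5, 0.2, 9.9]
force: [-2.8, 0.1, 9.5]
time_s: 27.08
position: [0.5654, 0.0638, 0.1521]
force: [-1.8, -0.3, 9.3]
opening: 0.0
n yel 83 white 11 vial ends [ 0.5581 -0.0337] [0.5637 0.0495] len mm 83.3 bubble offset mm -0.5 bub [0.558  0.0076]
```

View pics/s20.png

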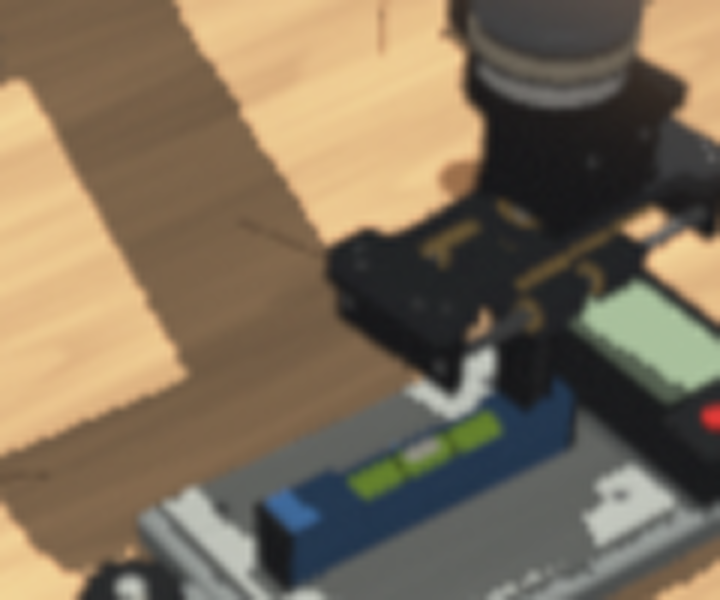

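View pics/s20b.png

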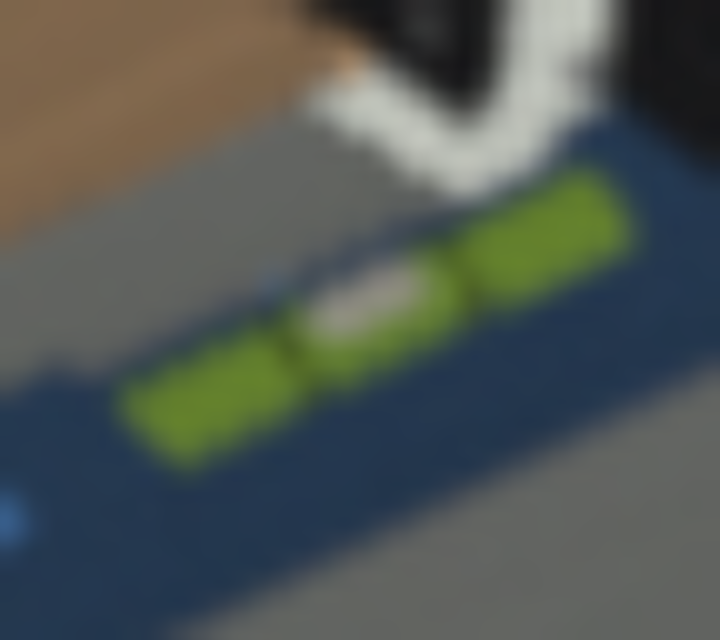

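View pics/s20f.png

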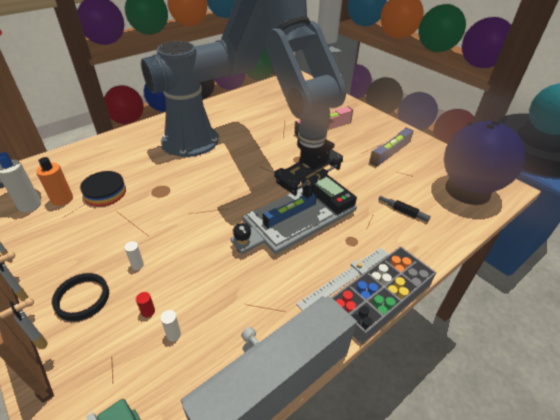

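```bash

python3 -m pendant '[[[0,0.006,0],[0,0,0],1],[[0,0,0],[0,0,0],1],[[0,0,0],[0,0,0],1],[[0,0,0],[0,0,0],1],[[0,0,0],[0,0,0],1],[[0,0,0],[0,0,0],1],[[0,0,0],[0,0,0],1]]'|grep force
python3 -m pendant '[[[0,0,0],[0,0,0],1],[[0,0,0],[0,0,0],1],[[0,0,0],[0,0,0],1]]'|grep force
python3 -m pendant '[[[0,0,0],[0,0,0],1],[[0,0,0],[0,0,0],1],[[0,0,0],[0,0,0],1]]'|grep force
python3 -c "
from h import *
bubble(bot.capture('scene'));s=bot.read_state();print(s['time_s'],s['force'])
if 8.5<s['force'][2]<11.5: print(bot.hand_in())"
```

```text
force: [-2.0, 0.0, 10.2]
force: [-2.3, 0.2, 9.2]
force: [-2.4, 0.3, 10.3]
n yel 83 white 11 vial ends [ 0.5581 -0.0337] [0.5637 0.0495] len mm 83.3 bubble offset mm -0.5 bub [0.558  0.0076]
28.2667 [-2.48983944 -0.70998367 10.27583103]
the job is handed in; nothing more can be done
None
```

The scale is level, and I handed the job in at 28.3 s with the arm still pressing on the spirit level.

- **Placing:** I laid the small blue level lengthwise on the middle of the deck, vial up, and let go of it.
- **Levelling:** I turned the foot knob about 2.5 rad clockwise and let go of it.
- **Pressing:** The closed fingertips press on the end block at the console end, clear of the glass vial.

**Last checks:**
- **Force:** The downward push read 9.2 to 10.3 N, with about 2.5 N sideways.
- **Bubble:** It was about 0.5 mm from the middle, against the 4 mm allowed. The scene camera gave −0.5 mm while pressing. The top camera, with the arm clear before pressing, gave 0.5 to 1.3 mm the other way. The arm blocked the top view during pressing, so the final reading rests on the scene camera alone.
- **Bench:** In the last full picture everything else looked to be where it started. I judged that by eye and did not measure it.

No check failed.

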